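Clip the cover onto a gas sensor and keep it pressed home

ROBOT

A 6-joint arm with a two-finger parallel gripper is mounted at the origin on the work surface. World frame = base frame: x ahead of the robot, y to its left, z up, the work surface at z = 0. Lengths are in m, angles in rad, forces in N, time in s.
With the tool pointing down it reaches from about 0.375 to 0.975 m from the base axis. Payload 3.8 kg.
Tool frame: the origin (TCP) lies on the centre line of the jaws, within the pads' length; the fingertips stand 19 mm ahead of it and the grasp point (between the pads) is the TCP; z points along the fingers, y is the direction in which the jaws open and shut (so a half turn about z gives the same grasp; the last joint's range is limited). The gripper opens to 88 mm and grips with 3 to 60 N. Pads are 18 mm wide; open, the fingers measure 123 mm over their backs; the gripper's body (75 mm by 187 mm) begins 45 mm behind the grasp point.
Start: joints at [1.098, 0.264, 1.604, -0, 1.274, -0.037], TCP at [0.285, 0.612, 0.258] pointing down, gripper open.
Joint ranges: [-2.63, 2.63], [-0.94, 2.18], [0.31, 2.57], [-1.31, 4.45], [0, 2.66], [-2.55, 2.55]. Speed limits (rad/s): [2.57, 2.57, 3.14, 3.14, 3.14, 3.14].

INTERFACE

Orientations are given as a rotation vector (axis times angle).
In Python, from cell import ctrl, claw, planner, optics gives the robot as it stands. Calls block until the motion is done:
- ctrl.move_pose(position, orientation): joint-space move of the TCP to a pose.
- ctrl.movel(position, orientation=None, max_speed=0.15): straight line of the TCP; orientation=None keeps the orientation; max_speed is the mean speed in m/s.
- ctrl.movej(angles): joint-space move.
- claw.move_gripper(opening, strength=None): opening from 0.0 (shut) to 1.0 (fully open); strength is the grip in N (None keeps the last); returns when the fingers have stopped.
- ctrl.dwell(seconds).
- planner.solve_ik(position, orientation): joint angles nearest the present ones, or None.
- ctrl.observe(): the state.
- optics.snapshot(name): name is "side" or "top"; returns the picture (480x640x3 uint8, red, green, blue); there is no depth.
- optics.camera_model(name): a dict with "fx", "fy", "cx", "cy" (pixels), "R" (3x3) and "t" (3): a world point X has camera coordinates R X + t. Camera axes: x right, y down, z forward; pixel columns grow to the right and rows downward; lengths in m; the calibration is good to about 2 mm. A picture is of the moment at which its call begins. camera_model takes no time and is no camera call.
A pose or a line that the arm cannot do raises ctrl.Unreachable and nothing moves.
- ctrl.close_job(): hands the job in, once; it reports no verdict.
The state is a dict: "time": time; "joint_positions": joint angles; "joint_vel": joint speeds; "joint_torque": joint torques, N m; "ee_pos": TCP position; "eef_rot": TCP orientation; "force": force on the tool from outside, world axes, zero at the start; "wrist_torque": the same for the moment, N m; "opening": opening from 0.0 (shut) to 1.0 (fully open).
Only numpy, scipy, OpenCV 4.12 (cv2) and the standard library are available. Lean on these libraries where they do the work, as an engineer would, in place of code of your own. Each camera call takes 0.05 s, during which the arm holds its last target. There are 200 camera calls.

TASK

Finish the small gas sensor whose black case base sits in the blue holding nest: set the green circuit board with its white sensor block down flat into the base, then set the yellow cover over it and press straight down until both orange clips snap over the cover's foot and the cover is fully home. Do not let go at the end: finish while still holding the cover pressed down with a steady firm push of roughly 10 N (at least 5 N). Leave the solder spool, meter, jar and screwdriver where they are.

Things in the scene. Friction and masses are not known exactly. Their poses are not given: they have to be found in the camera images.
- nest: Fixed blue nest plate 150 x 120 x 12 mm (x, y, z), origin at the centre of its underside. On it the black case base: a pocket 87 (x) by 59 (y) mm inside, floor 12 mm above the origin, 4 mm walls up to 26 mm, lead-ins flaring 4 mm outward up to 33 mm. Orange spring clips, 20 mm wide, tops 36 mm above the origin, stand mid-way in the two short (+x, -x) sides.
- seat (a point): Centre of the pocket floor (12 mm above the nest's underside), axes as the nest: the insert's origin belongs here.
- clip_a_tip (a point): Catching edge under the nose of the clip at the nest's +x side: at rest 38.5 mm from the pocket's centre, 24.5 mm above the nest's underside. The ramp on top of the nose leans 36 degrees from vertical. Pressing the cover past both clips takes about 8 to 12 N at the peak (more if off-centre), which drops to 0 to 3 N for the last 8 mm, until the cover lands on the insert.
- clip_a (a joint): Outward travel (m) of that clip: 0 at rest, about 0.004 while the cover's foot passes its nose, back to 0 when it has snapped over the foot; stop at 0.007. Spring force about 2.8 N at rest, 5.6 N at 0.004.
- clip_b (a joint): The same for the clip at the nest's -x side.
- insert: Loose insert, about 100 g: green board 84 (x) x 56 (y) x 6 mm with a notch (26 mm wide, 7 mm deep) in the middle of each short end that clears the clips; on it a central white block 44 (x) x 24 (y) mm, top 42 mm above the origin. Origin: centre of the underside, z up. Grip the block across its 24 mm (y). Fits either way round.
- cover: Loose yellow hollow cover, about 80 g, open below: shell 66 (x) x 50 (y) mm, 46 mm tall, flat top; round its foot a flange 84 (x) x 56 (y) x 5 mm. Cavity 58 x 42 x 42 mm. Origin: centre of the underside, z up. Grip the shell across its 50 mm (y). Origin about 32 mm above the nest's underside as it meets the clips, 18 mm when home on the board. Fits either way round.
- spool: Bystander: green and silver solder spool, 60 mm diameter, 48 mm tall, origin under its centre.
- meter: Bystander: black hand meter 150 x 75 x 30 mm lying flat, origin under its centre.
- jar: Bystander: amber glass jar, 48 mm diameter, 45 mm tall, black cap, origin under its centre.
- driver: Bystander: red-handled screwdriver 160 mm long, lying on the table.
Not all that is in view belongs to the job. Of the things like the cover, leave any that is pink; of the rest the smaller one is meant.

How it is judged:
By the outcome, as a careful person would: the job done as asked, in the order asked, and still so for the second after the job is handed in, while the arm keeps its last pose, push and grip.
It also fails if it takes over 56 s, if anything falls off the work surface, if the arm or the gripper's body presses on something with over 40 N, if the wrist force passes 120 N, or if a joint passes its speed limit or range.

## Working session

There is one attempt and no reset: what is moved stays moved. The work goes in short steps, each a Python script; the robot and the scene stay as the last script left them, time stands still between calls to the robot, and variables do not carry over. Pictures are saved under pics/ and viewed, about 8 in all and at most 12, crops included, and the job is handed in when it is done.

```bash
mkdir -p pics; ls; python3 - <<'E'
from cell import ctrl,optics
import cv2,numpy as np
for n in("top","side"):
    cv2.imwrite(f"pics/{n}0.png",optics.snapshot(n)[:,:,::-1])
    print(n,{k:np.round(v,4).tolist() for k,v in optics.camera_model(n).items()})
s=ctrl.observe();print(s["time"],s["ee_pos"],s["eef_rot"],s["force"],s["opening"])
E
```

```text
pics
top {'fx': 511.7182, 'fy': 511.7182, 'cx': 322.0552, 'cy': 236.9272, 'R': [[-0.038, -0.9993, -0.0044], [-0.978, 0.0381, -0.2052], [0.2052, -0.0035, -0.9787]], 't': [-0.073, 0.5166, 1.2727]}
side {'fx': 604.652, 'fy': 604.652, 'cx': 320.2615, 'cy': 238.4815, 'R': [[0.7998, -0.6, -0.0183], [-0.4612, -0.5948, -0.6584], [0.3842, 0.535, -0.7525]], 't': [-0.4476, 0.2257, 1.2164]}
0.1 [0.28466494 0.61134375 0.25649287] [-0.67908504 -3.06675143  0.00316762] [-0.5286489  -0.46858946  0.61370791] 0.9980735828377214
```

View pics/top0.png

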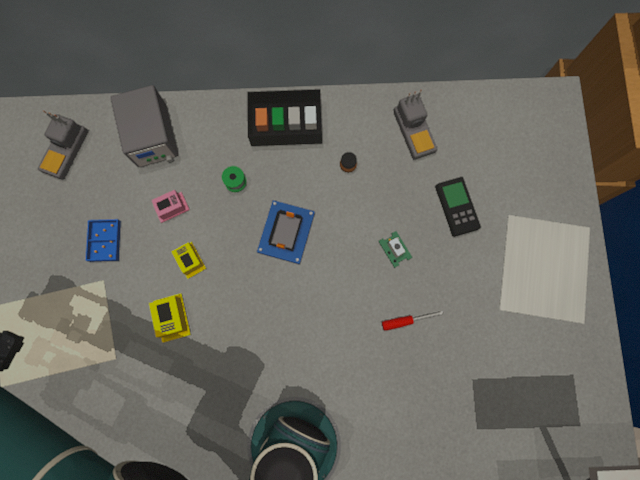

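View pics/side0.png

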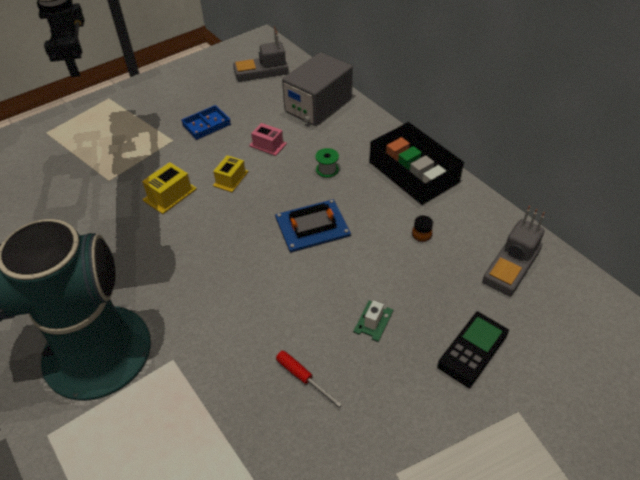

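Candidates in the top picture:
- Covers: pink (170,206), left alone; small yellow (188,259), chosen; large yellow (169,316), left alone.
- Nest: blue plate with black base (287,232), not the blue tray (103,240).
- Insert: green board (396,248), not the spool (234,179).

Next is a close crop of the chosen ones.

```bash
python3 - <<'E'
import cv2,numpy as np
t=cv2.imread("pics/top0.png");s=cv2.imread("pics/side0.png")
def c(im,x,y,w,h,k): return cv2.resize(im[y:y+h,x:x+w],None,fx=k,fy=k,interpolation=cv2.INTER_CUBIC)
# top row scale 5 / bottom scale 4
A=np.hstack([c(t,252,196,70,60,4),c(t,165,232,60,60,4),c(t,370,222,60,60,4)])
B=np.hstack([c(s,270,192,84,60,4),c(s,205,147,50,60,4),c(s,346,292,56,60,4)])
A=cv2.copyMakeBorder(A,0,0,0,B.shape[1]-A.shape[1],0)  if A.shape[1]<B.shape[1] else A
B=cv2.copyMakeBorder(B,0,0,0,A.shape[1]-B.shape[1],0)
cv2.imwrite("pics/m.png",np.vstack([A,B]));print(A.shape)
E
```

```text
(240, 760, 3)
```

View pics/m.png

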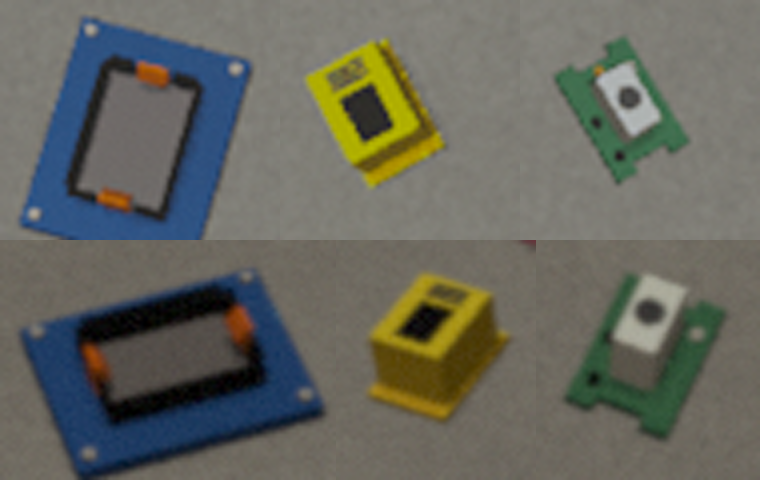

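The crops confirm the choice: a small yellow cover with a flange, whose label is centred near (188,259), the nest with two orange clips, and a green board with a white block. Now I'll fit the poses by matching silhouette hulls to the known sizes.

```bash
cat > vis.py <<'E'
import cv2,numpy as np
from scipy.optimize import minimize
from cell import optics
CM={n:optics.camera_model(n) for n in("top","side")}
def box(x,y,z0,z1): return [(a*x/2,b*y/2,z) for a in(-1,1) for b in(-1,1) for z in(z0,z1)]
MODEL={"nest":box(.15,.12,0,.012),"cover":box(.066,.05,0,.046)+box(.084,.056,0,.005),"insert":box(.084,.056,0,.006)}
HSV={"nest":((100,110,50),(125,255,255)),"cover":((22,120,60),(34,255,255)),"insert":((60,60,30),(90,255,255))}
def proj(n,P):
    c=CM[n];q=np.asarray(P)@np.array(c["R"]).T+np.array(c["t"])
    return np.c_[c["fx"]*q[:,0]/q[:,2]+c["cx"],c["fy"]*q[:,1]/q[:,2]+c["cy"]]
def unproj(n,uv,z):
    c=CM[n];R=np.array(c["R"]);d=R.T@[(uv[0]-c["cx"])/c["fx"],(uv[1]-c["cy"])/c["fy"],1];o=-R.T@np.array(c["t"])
    return o+d*(z-o[2])/d[2]
def place(P,p,z=0):
    c,s=np.cos(p[2]),np.sin(p[2]);P=np.array(P)
    return np.c_[c*P[:,0]-s*P[:,1]+p[0],s*P[:,0]+c*P[:,1]+p[1],P[:,2]+z]
def hull_obs(bgr,obj,seed,k=6):
    x,y=int(seed[0])-60,int(seed[1])-60; x,y=max(x,0),max(y,0)
    im=cv2.resize(bgr[y:y+120,x:x+120],None,fx=k,fy=k,interpolation=cv2.INTER_CUBIC)
    m=cv2.inRange(cv2.cvtColor(im,cv2.COLOR_BGR2HSV),*HSV[obj])
    m=cv2.morphologyEx(m,cv2.MORPH_CLOSE,np.ones((5,5)))
    cs,_=cv2.findContours(m,cv2.RETR_EXTERNAL,cv2.CHAIN_APPROX_NONE)
    s=np.array([(seed[0]-x)*k,(seed[1]-y)*k])
    cs=[c for c in cs if cv2.contourArea(c)>800]
    c=max(cs,key=lambda c:cv2.pointPolygonTest(c,tuple(map(float,s)),True))
    return cv2.convexHull(((c[:,0]+.5)/k-.5+[x,y]).astype(np.float32))
def fit(obj,obs,p0,z=0):
    def cost(p):
        e=0
        for n,h in obs.items():
            g=cv2.convexHull(proj(n,place(MODEL[obj],p,z)).astype(np.float32))
            i=cv2.intersectConvexConvex(h,g)[0];e+=1-i/(cv2.contourArea(h)+cv2.contourArea(g)-i)
        return e/len(obs)
    r=min((minimize(cost,[p0[0],p0[1],a],method="Nelder-Mead",options=dict(initial_simplex=np.array([p0[0],p0[1],a])+np.array([[0,0,0],[.01,0,0],[0,.01,0],[0,0,.15]]))) for a in p0[2]),key=lambda r:r.fun)
    return r.x,r.fun
E
python3 - <<'E'
from vis import *
im={n:cv2.imread(f"pics/{n}0.png") for n in CM}
seed={"nest":dict(top=(287,232),side=(312,224)),"cover":dict(top=(188,259),side=(230,174)),"insert":dict(top=(396,248),side=(375,320))}
for o,s in seed.items():
    ob={n:hull_obs(im[n],o,s[n]) for n in s}
    p0=unproj("top",s["top"],.01)
    for sub in (["top"],["side"],["top","side"]):
        x,f=fit(o,{n:ob[n] for n in sub},[p0[0],p0[1],np.arange(0,np.pi,.4)])
        print(o,sub,np.round(x[:2],4),round(np.degrees(x[2])%180,1),"1-IoU",round(f,3))
E
```

```text
nest ['top'] [0.5438 0.005 ] 162.2 1-IoU 0.038
nest ['side'] [0.5449 0.0124] 162.4 1-IoU 0.086
nest ['top', 'side'] [0.5427 0.0054] 162.3 1-IoU 0.067
cover ['top'] [0.4755 0.2637] 28.3 1-IoU 0.016
cover ['side'] [0.4748 0.2685] 28.7 1-IoU 0.018
cover ['top', 'side'] [0.4755 0.2642] 27.7 1-IoU 0.066
insert ['top'] [ 0.4844 -0.2867] 27.9 1-IoU 0.037
insert ['side'] [ 0.4847 -0.2823] 29.5 1-IoU 0.068
insert ['top', 'side'] [ 0.4839 -0.2855] 27.5 1-IoU 0.08
```

Each fit has a good IoU, and the reaches are plausible. The cameras disagree by about 5 mm in y, so I'll average them and check again with the held part over the nest. Grasp heights: the insert is gripped high so the tips stay above the 33 mm flares.

```bash
cat > rob.py <<'E'
import numpy as np
from scipy.spatial.transform import Rotation as Rot
from cell import ctrl,claw,planner,optics
NEST=np.array([.544,.0085]);NY=np.radians(-17.7)
COVER=np.array([.4752,.2661]);CY=np.radians(28.5)
INS=np.array([.4846,-.2845]);IY=np.radians(28.5)
def ori(yaw,flip=0):  # tool y along object's +-y, pointing down
    y=np.array([-np.sin(yaw),np.cos(yaw),0])*(-1 if flip else 1);z=np.array([0,0,-1.])
    return Rot.from_matrix(np.c_[np.cross(y,z),y,z]).as_rotvec()
def rep(s=""):
    o=ctrl.observe();print(s,"t%.2f"%o["time"],np.round(o["ee_pos"],4),"F",np.round(o["force"],1),"M",np.round(o["wrist_torque"],2),"mm %.1f"%(o["opening"]*88),"yaw",round(np.degrees(np.arctan2(-(m:=Rot.from_rotvec(o["eef_rot"]).as_matrix())[0,1],m[1,1])),2))
    return o
def snap(tag):
    import cv2
    for n in("top","side"): cv2.imwrite(f"pics/{n}{tag}.png",optics.snapshot(n)[:,:,::-1])
E
python3 - <<'E'
from rob import *
for nm,p,y in(("ins",INS,IY),("nest",NEST,NY),("cov",COVER,CY)):
    for f in(0,1):
        q=planner.solve_ik([*p,.12],ori(y,f));print(nm,f,None if q is None else np.round(q,2))
f=0 if abs((planner.solve_ik([*INS,.12],ori(IY,0)) if planner.solve_ik([*INS,.12],ori(IY,0)) is not None else [9]*6)[5])<1.7 else 1
print("flip",f)
ctrl.move_pose([*INS,.13],ori(IY,f));rep("hover")
ctrl.movel([*INS,.042],max_speed=.12)
claw.move_gripper(0.0,25);rep("grip")
ctrl.movel([*INS,.15],max_speed=.15);rep("lift")
ctrl.move_pose([*NEST,.15],ori(NY,f));rep("over nest")
snap(1)
import cv2
t=cv2.imread("pics/top1.png");s=cv2.imread("pics/side1.png")
c=lambda im,x,y,w,h,k:cv2.resize(im[y:y+h,x:x+w],None,fx=k,fy=k,interpolation=cv2.INTER_CUBIC)
cv2.imwrite("pics/m1.png",np.hstack([c(t,230,160,130,150,3),c(s,235,110,130,150,3)]))
E
```

```text
ins 0 None
ins 1 [-0.58  0.18  1.98 -0.    0.98  0.5 ]
nest 0 [-0.03  0.15  2.02  0.    0.98 -1.29]
nest 1 [-0.03  0.15  2.02  0.    0.98  1.85]
cov 0 [ 0.46  0.15  2.02 -0.    0.98 -1.6 ]
cov 1 [ 0.46  0.15  2.02 -0.    0.98  1.54]
flip 1
hover t3.34 [ 0.4851 -0.284   0.1301] F [-0.4  0.4 -0.6] M [-0.07  0.17  0.02] mm 88.0 yaw -151.44
grip t5.21 [ 0.4846 -0.2845  0.0419] F [-0.1  0.2  0.8] M [-0.02  0.14 -0.02] mm 23.9 yaw -151.5
lift t6.08 [ 0.4839 -0.284   0.149 ] F [ 0.  -0.3 -0.8] M [0.01 0.15 0.03] mm 24.1 yaw -151.5
over nest t7.30 [0.5436 0.0081 0.1493] F [-0.3  0.2 -1.5] M [-0.03  0.13  0.03] mm 24.0 yaw 162.33
```

View pics/m1.png

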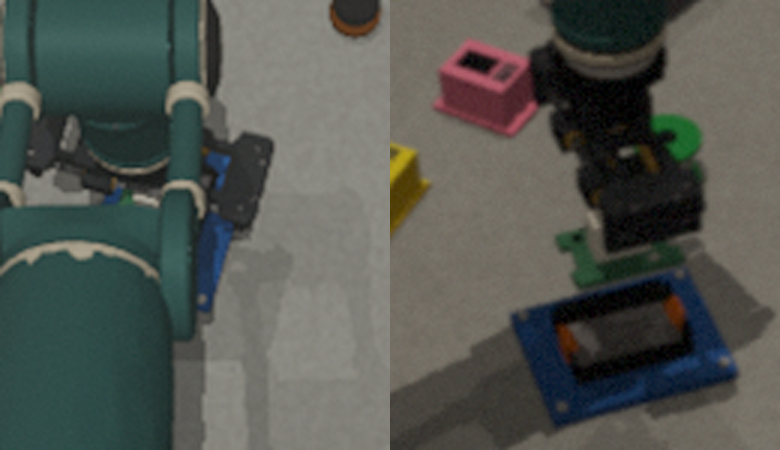

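The side view shows the board held level above the nest, and the arm hides the top view. I'll lower it close to the flares and compare board and nest in the side camera alone, so the calibration bias cancels.

```bash
python3 - <<'E'
from rob import *
from vis import *
ctrl.movel([*NEST,.100],max_speed=.12);o=rep("low")
snap(2)
s=cv2.imread("pics/side2.png")
cv2.imwrite("pics/m2.png",cv2.resize(s[185:255,265:365],None,fx=8,fy=8,interpolation=cv2.INTER_CUBIC))
cr=lambda p:np.round((p-[265,185]+.5)*8-.5).astype(int).tolist()
e=o["ee_pos"]
print("board bottom pred",cr(proj("side",place(box(.084,.056,0,.006),[e[0],e[1],NY],e[2]-.042))))
print("nest top pred",cr(proj("side",place(box(.15,.12,0.012,.012)[::2],[*NEST,NY]))))
print("flare top pred",cr(proj("side",place(box(.103,.075,0.033,.033)[::2],[*NEST,NY]))))
E
```

```text
low t7.97 [0.544  0.0082 0.0999] F [-0.2  0.3 -0. ] M [0.03 0.08 0.08] mm 23.6 yaw 162.27
board bottom pred [[272, 298], [271, 283], [212, 164], [211, 149], [552, 223], [552, 209], [487, 93], [487, 78]]
nest top pred [[202, 515], [82, 226], [697, 379], [555, 103]]
flare top pred [[253, 389], [176, 209], [594, 297], [507, 123]]
```

View pics/m2.png

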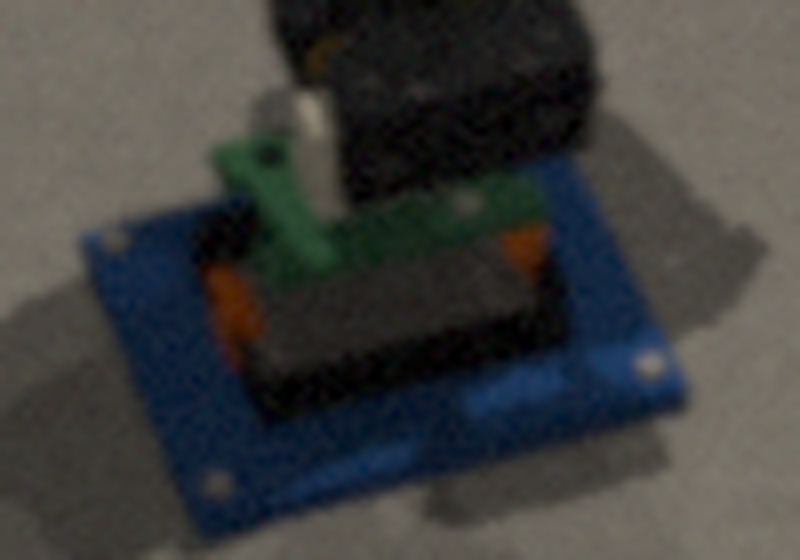

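The board edges, left (213,150) and near-right (548,222), match the prediction from the TCP to under 1 px. So the side camera agrees with the robot. The nest corners sit about 10 crop pixels low, so I'll refit the nest from its screw holes and the side camera's bias.

```bash
python3 - <<'E'
from vis import *
from scipy.optimize import least_squares
def up(p,o,k): return (np.array(p)+.5)/k-.5+o
obs={"side0":("side",up([(36,90),(305,154),(246,36),(89,213)],[270,192],4)),
"side2":("side",up([(117,238),(650,364),(217,484)],[265,185],8)),
"top0":("top",up([(34,214),(91,29),(236,68)],[252,196],4))}
yaw=np.radians(-17.7)
for k,(n,uv) in obs.items():
    def f(p,ret=0):
        P=place([(a*p[3],b*p[4],.012) for a in(-1,1) for b in(-1,1)],p)
        q=proj(n,P); d=np.linalg.norm(uv[:,None]-q[None],axis=2); i=d.argmin(1)
        return (uv-q[i]).ravel()
    r=least_squares(f,[.543,.008,yaw,.066,.051])
    # inset fixed equal (margin same)
    g=lambda p:f([*p[:3],.075-p[3],.06-p[3]]); r2=least_squares(g,[.543,.008,yaw,.009])
    print(k,np.round(r2.x,4),np.degrees(r2.x[2]).round(1),"rms px",np.sqrt(np.mean(r2.fun**2)).round(2), "free",np.round(r.x,4))
E
```

```text
side0 [ 0.5431  0.0101 -0.309   0.0089] -17.7 rms px 0.13 free [ 0.5431  0.0101 -0.3094  0.066   0.0513]
side2 [ 0.5429  0.0096 -0.3112  0.0092] -17.8 rms px 0.11 free [ 0.5429  0.0097 -0.3106  0.0657  0.0509]
top0 [ 0.5429  0.0041 -0.3092  0.0088] -17.7 rms px 0.01 free [ 0.5429  0.0042 -0.3095  0.0662  0.0511]
```

```bash
sed -i 's/^NEST=.*/NEST=np.array([.543,.0093]);NY=np.radians(-17.75)/' rob.py; python3 - <<'E'
from rob import *
ctrl.movel([*NEST,.085],ori(NY,1),max_speed=.08);b=rep("b")["force"]
for z in(.075,.067,.062,.058,.0555,.054):
    ctrl.movel([*NEST,z],max_speed=.06);o=rep(z)
    if o["force"][2]-b[2]>8: break
E
```

```text
b t8.41 [0.5421 0.0094 0.0841] F [-0.1  0.3 -0.8] M [0.03 0.18 0.05] mm 23.9 yaw 162.26
0.075 t8.72 [0.5424 0.0093 0.0743] F [ 0.1 -0.3 -1.2] M [0.01 0.15 0.05] mm 23.5 yaw 162.25
0.067 t9.01 [0.5429 0.0089 0.0667] F [-0.2 -2.7 -1. ] M [-0.38  0.18  0.06] mm 23.6 yaw 162.26
0.062 t9.26 [0.5421 0.0091 0.0611] F [-1.3 -3.4 -2.1] M [-0.55  0.34  0.09] mm 23.8 yaw 162.26
0.058 t9.51 [0.5424 0.0091 0.0574] F [-1.3 -3.6 -2.5] M [-0.78  0.41  0.1 ] mm 24.0 yaw 162.26
0.0555 t9.76 [0.5427 0.009  0.0552] F [-1.5 -5.4 -1.8] M [-0.91  0.34  0.15] mm 23.9 yaw 162.27
0.054 t10.01 [0.5429 0.009  0.0539] F [-0.8 -6.1 -1.7] M [-0.97  0.37  0.15] mm 23.9 yaw 162.27
```

The insert is in the pocket but rubbing the +y wall (F_y about −6 N). I'll probe both walls gently to centre it, which also gives the nest position in the robot's frame.

```bash
python3 - <<'E'
from rob import *
u=np.array([-np.sin(NY),np.cos(NY)]);x=np.array([np.cos(NY),np.sin(NY)])
ctrl.movel([*NEST,.0555],max_speed=.05)
def probe(c,d,ks,tag):
    for k in ks:
        ctrl.movel([*(c+d*k*1e-3),.0555],max_speed=.05);o=ctrl.observe();F=o["force"]
        print(tag,k,"t%.2f"%o["time"],"Fx' %.1f Fy' %.1f Fz %.1f"%(F[:2]@x,F[:2]@u,F[2]),np.round(o["wrist_torque"],2))
        if tag=="y" and F[:2]@u>4: break
probe(NEST,u,(-1,-2,-3,-4,-5,-6,-7),"y")
E
```

```text
y -1 t10.51 Fx' 0.4 Fy' -1.4 Fz -1.3 [-0.21  0.3   0.09]
y -2 t10.76 Fx' 0.7 Fy' 0.0 Fz -0.5 [ 0.06  0.18 -0.02]
y -3 t11.01 Fx' 0.8 Fy' 0.1 Fz -2.2 [0.07 0.14 0.02]
y -4 t11.26 Fx' -1.2 Fy' 3.1 Fz -0.5 [0.65 0.06 0.12]
y -5 t11.51 Fx' -0.2 Fy' 7.1 Fz -1.3 [ 1.38 -0.1   0.23]
```

```bash
python3 - <<'E'
from rob import *
u=np.array([-np.sin(NY),np.cos(NY)]);x=np.array([np.cos(NY),np.sin(NY)])
c=NEST-u*.0022
for ks in((0,1,2,3,4),(0,-1,-2,-3,-4)):
    for k in ks:
        ctrl.movel([*(c+x*k*1e-3),.0555],max_speed=.05);o=ctrl.observe();F=o["force"]
        print(k,"t%.2f"%o["time"],"Fx' %.1f Fy' %.1f Fz %.1f"%(F[:2]@x,F[:2]@u,F[2]),np.round(o["wrist_torque"],2))
        if abs(F[:2]@x)>3: break
E
```

```text
0 t11.76 Fx' -0.2 Fy' -0.1 Fz -2.1 [-0.02  0.17  0.03]
1 t12.01 Fx' 0.1 Fy' -0.4 Fz -1.5 [-0.01  0.09  0.02]
2 t12.26 Fx' -0.3 Fy' 0.0 Fz -1.7 [0.01 0.23 0.02]
3 t12.51 Fx' -3.8 Fy' 0.1 Fz -0.7 [0.15 0.72 0.1 ]
0 t12.76 Fx' 0.5 Fy' 0.8 Fz -1.2 [ 0.04  0.17 -0.01]
-1 t13.01 Fx' -0.6 Fy' -0.6 Fz -1.4 [0.02 0.21 0.02]
-2 t13.26 Fx' 2.4 Fy' 0.3 Fz -2.1 [-0.07 -0.2   0.04]
-3 t13.51 Fx' 4.4 Fy' -0.7 Fz -1.5 [-0.32 -0.77  0.12]
```

Centre found: y' −2.2 mm, x' +0.4 mm. This agrees with the mean of the two cameras. Set the insert down, release, fetch the cover, and take a picture with the nest clear.

```bash
sed -i 's/^NEST=.*/NEST=np.array([.5425,.0072]);NY=np.radians(-17.75)/' rob.py; python3 - <<'E'
from rob import *
x=np.array([np.cos(NY),np.sin(NY)]);c=np.array([.543,.0093])-.0022*np.array([-np.sin(NY),np.cos(NY)])+x*.0004
for z in(.0555,.054,.053,.052):
    ctrl.movel([*c,z],max_speed=.05);o=rep(z)
    if o["force"][2]>2.5: break
claw.move_gripper(.5);rep("open")
ctrl.movel([*c,.14],max_speed=.2)
f=1
ctrl.move_pose([*COVER,.14],ori(CY,f));claw.move_gripper(1.0);rep("cover hover")
snap(3)
import cv2
t=cv2.imread("pics/top3.png");s=cv2.imread("pics/side3.png")
g=lambda im,x,y,w,h,k:cv2.resize(im[y:y+h,x:x+w],None,fx=k,fy=k,interpolation=cv2.INTER_CUBIC)
cv2.imwrite("pics/m3.png",np.hstack([g(t,250,195,72,75,5),g(s,270,185,86,75,5)]))
E
```

```text
0.0555 t13.76 [0.5416 0.0072 0.055 ] F [-0.5  1.2 -1.5] M [ 0.02  0.16 -0.03] mm 23.4 yaw 162.23
0.054 t14.01 [0.5419 0.0073 0.0539] F [-0.8  1.5  1.8] M [ 0.05  0.35 -0.01] mm 23.4 yaw 162.25
0.053 t14.26 [0.5422 0.0073 0.0538] F [-4.4  1.5  8.5] M [ 0.01  0.91 -0.05] mm 23.7 yaw 162.25
open t14.74 [0.5427 0.007  0.0528] F [ 0.1 -0.5 -0.1] M [0.01 0.21 0.  ] mm 44.1 yaw 162.25
cover hover t17.15 [0.4752 0.2662 0.14  ] F [ 0.1 -0.2 -1. ] M [-0.02  0.18  0.06] mm 87.7 yaw -151.5
```

View pics/m3.png

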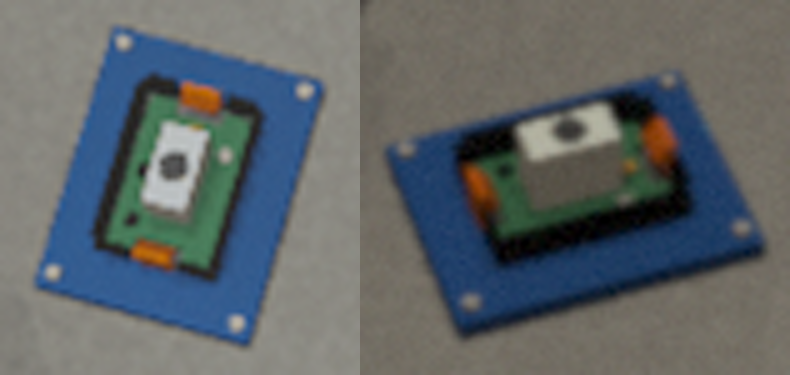

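The insert sits flat in the pocket between the clips: the board is evenly inset in both views, with the block at (175,165) in the top tile. Now the cover.

```bash
python3 - <<'E'
from rob import *
from vis import *
ctrl.movel([*COVER,.038],max_speed=.12);rep("at")
claw.move_gripper(0.0,50);rep("grip")
ctrl.movel([*COVER,.14],max_speed=.15);rep("lift")
ctrl.move_pose([*NEST,.14],ori(NY,1));ctrl.movel([*NEST,.085],max_speed=.1);o=rep("over")
snap(4)
s=cv2.imread("pics/side4.png")
cv2.imwrite("pics/m4.png",cv2.resize(s[170:255,260:365],None,fx=7,fy=7,interpolation=cv2.INTER_CUBIC))
cr=lambda p:np.round((p-[260,170]+.5)*7-.5).astype(int).tolist()
e=o["ee_pos"]
print("flange pred",cr(proj("side",place(box(.084,.056,0,.005),[e[0],e[1],NY],e[2]-.038))))
print("nest top pred",cr(proj("side",place(box(.132,.102,0.012,.012)[::2],[*NEST,NY]))))
E
```

```text
at t18.25 [0.4759 0.2665 0.0387] F [ 0.4  0.1 -0.7] M [-0.    0.11 -0.  ] mm 87.8 yaw -151.5
grip t18.92 [0.4753 0.2661 0.0382] F [-0.6 -1.   1.1] M [-0.09  0.15  0.03] mm 49.4 yaw -151.5
lift t19.75 [0.4744 0.2657 0.139 ] F [ 0.1  0.2 -1.4] M [0.04 0.13 0.01] mm 49.5 yaw -151.5
over t21.49 [0.5428 0.0075 0.0852] F [-0.3  1.  -1.2] M [ 0.02  0.19 -0.05] mm 49.4 yaw 162.29
flange pred [[272, 391], [271, 381], [221, 274], [220, 263], [517, 326], [517, 315], [460, 212], [459, 201]]
nest top pred [[228, 533], [139, 318], [609, 429], [504, 223]]
```

View pics/m4.png

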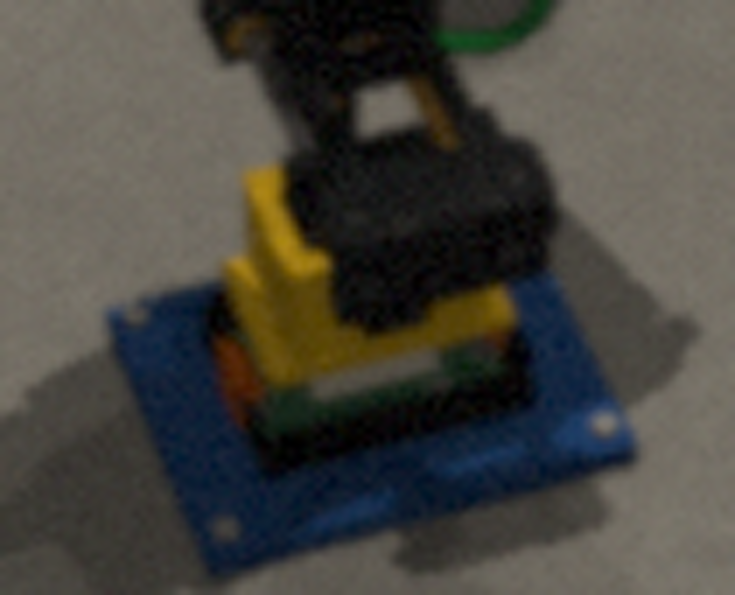

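The cover hangs level and its flange fits the prediction. Relative to the nest screws it is about 1.3–1.8 mm too far along x', so I'll shift −1.4 mm and press with force monitoring.

```bash
python3 - <<'E'
from rob import *
x=np.array([np.cos(NY),np.sin(NY)]);u=np.array([-x[1],x[0]]);c=NEST-x*.0014
ctrl.movel([*c,.078],max_speed=.08);b=ctrl.observe()["force"]
for z in np.arange(.073,.0545,-.001):
    ctrl.movel([*c,z],max_speed=.05);o=ctrl.observe();F=o["force"]-b
    print("%.3f"%z,"t%.2f z%.4f"%(o["time"],o["ee_pos"][2]),"Fx' %.1f Fy' %.1f Fz %.1f"%(F[:2]@x,F[:2]@u,F[2]),np.round(o["wrist_torque"],2),"%.1f"%(o["opening"]*88))
    if F[2]>22 or np.hypot(*F[:2])>8 or (z<.06 and F[2]>8): break
E
```

```text
0.073 t22.09 z0.0726 Fx' -0.1 Fy' 0.4 Fz -0.6 [-0.04  0.19  0.01] 49.4
0.072 t22.34 z0.0720 Fx' 1.0 Fy' 0.3 Fz -0.9 [0.02 0.19 0.  ] 49.2
0.071 t22.59 z0.0712 Fx' 1.7 Fy' -0.5 Fz -0.8 [-0.08  0.01  0.06] 49.3
0.070 t22.84 z0.0705 Fx' 3.3 Fy' -0.7 Fz 1.0 [-0.04 -0.13  0.01] 49.1
0.069 t23.09 z0.0696 Fx' 1.7 Fy' -0.9 Fz 5.5 [-0.   -0.13 -0.01] 49.3
0.068 t23.34 z0.0687 Fx' 0.9 Fy' 0.9 Fz 6.3 [-0.06  0.05  0.01] 49.2
0.067 t23.59 z0.0679 Fx' 1.1 Fy' -0.2 Fz 6.8 [0.05 0.03 0.03] 49.8
0.066 t23.84 z0.0671 Fx' -0.3 Fy' 0.1 Fz 8.1 [0.03 0.05 0.03] 49.9
0.065 t24.09 z0.0662 Fx' 0.5 Fy' -0.6 Fz 9.0 [0.04 0.04 0.01] 49.0
0.064 t24.34 z0.0655 Fx' 0.6 Fy' -0.4 Fz 9.2 [ 0.04  0.02 -0.  ] 49.6
0.063 t24.59 z0.0630 Fx' 2.5 Fy' 0.3 Fz 1.3 [ 0.1  -0.15 -0.01] 49.3
0.062 t24.84 z0.0617 Fx' 2.3 Fy' 1.3 Fz 2.0 [ 0.11 -0.19 -0.07] 49.6
0.061 t25.09 z0.0607 Fx' 1.2 Fy' 0.6 Fz 0.4 [ 0.08 -0.16 -0.03] 49.5
0.060 t25.34 z0.0597 Fx' 1.7 Fy' 0.1 Fz -0.1 [ 0.06 -0.18  0.06] 49.4
0.059 t25.59 z0.0589 Fx' 2.5 Fy' -0.7 Fz 1.2 [-0.01 -0.12  0.06] 49.6
0.058 t25.84 z0.0576 Fx' 1.8 Fy' -0.5 Fz -0.7 [-0.   -0.06  0.02] 49.6
0.057 t26.09 z0.0566 Fx' 1.3 Fy' 0.1 Fz -0.3 [-0.04 -0.04  0.05] 49.5
0.056 t26.34 z0.0562 Fx' -0.7 Fy' -0.6 Fz 3.0 [-0.04  0.3   0.03] 49.8
0.055 t26.59 z0.0561 Fx' -3.8 Fy' -1.6 Fz 11.5 [0.02 0.84 0.03] 49.5
```

The force curve shows a 9 N peak, a drop at the snap, near 0 N, and then contact at z = 0.056, as expected for home. I'll check that the push is steady and take a last look.

```bash
python3 - <<'E'
from rob import *
import cv2
fs=[]
for _ in range(10):
    ctrl.dwell(.1);o=ctrl.observe();fs.append(o["force"])
print(o["time"],np.round(np.mean(fs,0),1),"z range",np.round([min(f[2] for f in fs),max(f[2] for f in fs)],1),np.round(o["ee_pos"],4))
snap(5);s=cv2.imread("pics/side5.png")
cv2.imwrite("pics/m5.png",cv2.resize(s[170:255,260:365],None,fx=7,fy=7,interpolation=cv2.INTER_CUBIC))
E
```

```text
27.5917 [-4.3 -0.1 10.2] z range [ 9.5 10.9] [0.5409 0.0076 0.0561]
```

View pics/m5.png

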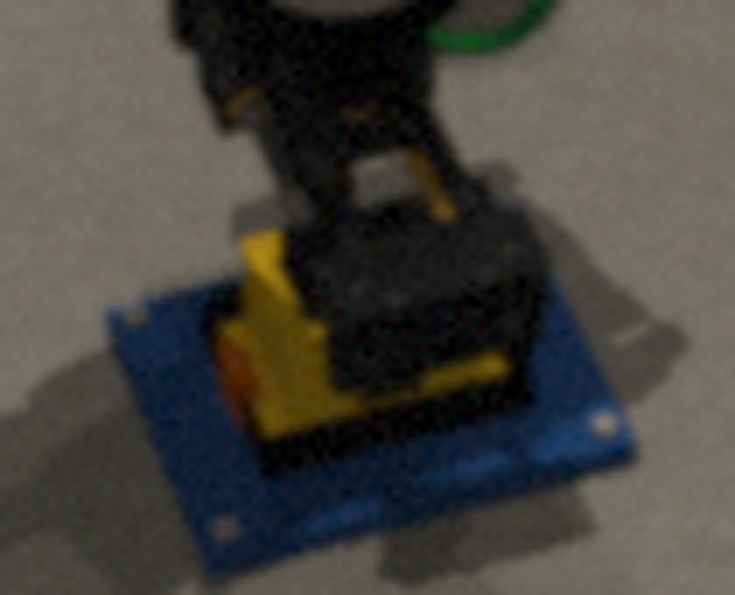

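The cover is down in the base, with its flange inside the walls. The near corner is at (262,435), and the left clip at (235,375) stands upright over the foot. The push is a steady 10 N, so I'm handing in.

```bash
python3 -c "
from cell import ctrl
ctrl.close_job()"
```

```text
the job is handed in; nothing more can be done
```

The gas sensor is assembled and handed in at about 28 s, with the arm still holding the cover down at a steady 10 N (9.5–10.9 N over the last second).

- **Insert:** I set the green board flat in the base and centred it by feeling for the pocket walls. A clear picture afterwards showed it seated between the clips.
- **Cover:** I pressed the small yellow cover straight down. The force peaked at about 9 N and dropped to about 0–2 N as the clips snapped. The cover then landed on the board with the tool at 56.1 mm, against 56 mm expected for fully home.
- **Bystanders:** I never went near the spool, meter, jar or screwdriver. The pink cover and the larger yellow one were also left alone.

Some checks disagreed or fell short:
- **Cameras:** The two cameras differed by about 5 mm in y. Their mean matched the wall contacts, so I used that.
- **First descent:** The insert rubbed one wall with about 6 N before I centred it.
- **Side load:** About 4 N of sideways force remains in the final hold.
- **Clip in view:** The last picture shows only the −x clip, over the foot. The gripper hides the +x clip, so its snap is judged from the force and height alone.

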